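# Roll the knurled wheel to set the lamp gauge to its mark

### The arm

A 6-joint arm with a two-finger parallel gripper is mounted at the origin on the work surface; the furniture and walls round the work are solid. World frame = base frame: x ahead of the robot, y to its left, z up, the work surface at z = 0. Lengths are in m, angles in rad, forces in N, time in s.
With the tool pointing down it reaches from about 0.275 to 0.825 m from the base axis. Payload 5.2 kg.
Tool frame: the origin (TCP) lies at the very end of the fingers, on their centre line; the grasp point (between the pads) lies 19 mm behind it (arm.pinch_z is the z of the grasp point in the tool frame, in m); z points along the fingers, y is the line along which they close (so a half turn about z gives the same grasp; the last joint's range is limited). The gripper opens to 93 mm and grips with 3 to 60 N. Pads are 15 mm wide; open, the fingers measure 128 mm over their backs; the gripper's body (75 mm by 188 mm) begins 65 mm behind the grasp point.
Start: joints at [-0.203, 0.259, 1.535, -0, 1.348, -0.203], TCP at [0.55, 0, 0.219] pointing down, gripper open.
Joint ranges: [-3.14, 3.14], [-0.91, 2.08], [0.19, 2.58], [-1.22, 4.36], [0.22, 2.71], [-3.12, 3.12]. Speed limits (rad/s): [2.57, 2.57, 3.14, 3.14, 3.14, 3.14].

### API

Orientations are given as a unit quaternion [w, x, y, z].
In Python, from bench import telemetry, snapshot, camera_params, order, arm gives the robot as it stands.
- The arm moves only by the tool apply_moves, never from a script. Its argument "targets" is a list of rows, each an object with "claw": the opening in per cent of the stroke, from 0 (shut) to 100 (fully open); "linear": the shift along the tool's x, y, z in mm, a list of three; "twist": the turn about the tool's z in degrees. A call has 1 to 5 rows; each row shifts and turns the commanded pose from where the row before left it, along the tool's axes as they then stand; what a row does not reach is not made up. A row lasts 1/12 s, in which the tool goes at most 41.7 mm and 7.16 degrees, less where a joint would pass 70% of its speed; a pose out of reach is approached as far as the arm can. A call is refused whole if a number of a shift passes 41.7 or a number of a turn 7.16, either way. A call with a gripper value outside its range is refused whole. The fingers move at their own pace and stop on an object; "grip_force" is the grip in N (left out, the last holds). Time passes only in rows, so rows that do not move let the fingers close. It gives the time, the measured TCP pose, the force, the opening and the grip force at its end, in the units of the state.
- telemetry.get_obs(): the state, without advancing time (a new reading comes with each control period).
- snapshot(name): name is "scene" or "side" or "wrist"; returns the picture (420x560x3 uint8, red, green, blue); there is no depth.
- camera_params(name): a dict with "K" (3x3 intrinsics, pixels), "origin" and "orientation" of the camera in the world; the wrist camera has in their place "mount" (4x4, takes a point from camera to tool coordinates, whose origin is the TCP and whose axes are the flange's). Camera axes: x right, y up, looking along -z (the intrinsics and any distortion apply to the point x, -y, -z); pixel columns grow to the right and rows downward; lengths in m; the calibration is good to about 2 mm. The wrist camera is an equidistant fisheye: a pixel r from the principal point sees the ray r / f radians off the axis. A picture is of the moment at which its call begins: read the wrist's pose just before it. camera_params takes no time and is no camera call.
- order.sign_off(): hands the job in; it is judged then, once.
The state is a dict: "clock": time; "joint_pos": joint angles; "joint_vel": joint speeds; "effort": joint torques, N m; "tool_pos": TCP position; "ee_rot": TCP orientation; "ft_force": force on the tool from outside, world axes, zero at the start; "moment": the same for the moment, N m; "finger_gap": finger opening in m; "grip_force": force on a finger pad.
Only numpy, scipy, OpenCV 4.12 (cv2) and the standard library are available. Lean on these libraries where they do the work, as an engineer would, in place of code of your own. Each camera call takes 0.05 s, during which the arm holds its last target. There are 200 camera calls.

### The job

On the lamp setting gauge, roll the knurled adjuster wheel by pressing a fingertip lightly on its top and stroking towards the fixed anvil, lifting and stroking again as needed, until the gap has closed so far that the sliding jaw's pointer stands in the middle of the white gauge mark. Move the jaw by the wheel alone: do not touch the jaw or the gauge flag, and leave the lamp and the tubes standing where they are. Finish with the fingers clear of the gauge.

Things in the scene. Friction and masses are not known exactly. Their poses are not given: they have to be found in the camera images.
- lamp_gauge: lamp setting gauge fixed to the worktop, 116 (x) x 250 (y) mm: thin base and, 10 mm above it on springs, a grey top plate that carries all the rest. Origin: centre of the base's underside; +y: the way the jaw moves as the gap closes; -x: its front, facing the robot. From -y to +y: knurled wheel (highest part), sliding jaw on guide rods, fixed anvil (aluminium block, top 84 mm high)
- adjuster_wheel: knurled steel wheel, radius 30 mm, 18 mm wide, axle level along the gauge's x. Origin: wheel centre, at (0, -88, 88) mm in the gauge's frame when not pressed. Between two grey cheeks, 40 mm over their outsides, tops 22 mm below its crest. Dragging its crest to +y moves the jaw to +y, 8 mm per rad = 1 mm per 3.75 mm of stroke; the other way it moves back. Stays where left; turns 5.7 rad at most
- wheel_top (a point): crest of the wheel, mid width, 118 mm above the worktop when not pressed. The top plate with all on it is sprung: it yields straight down up to 8 mm (about 2.4 N starts it, then 1.2 N per mm, 12 N at the stop) and comes back. The wheel turns by friction under the fingertip, about 2 N of drag at the crest; 5 mm of press is ample
- sliding_jaw: sliding jaw, aluminium block 56 x 26 x 44 mm, top 84 mm above the worktop, with a rubber face towards the anvil. Origin: middle of its underside. Slides along the gauge's y, coupled to the wheel
- jaw_pointer (a point): end of the pointer: a thin steel bar, 3 mm wide, that sticks out from the jaw to the front (-x), level, 62 mm above the worktop, and passes just over the gauge flag. Moves with the jaw
- gauge_mark (a point): gauge mark: a white slot 6 mm wide (along y) between two dark plates on top of the gauge flag, a small slider (30 mm along y) on a rail at the gauge's front. Point: middle of the mark at the plates' tops, 57 mm above the worktop. At the start 16 to 34 mm from the pointer towards the anvil (+y). Axes as the gauge's
- gauge_flag: the gauge flag, a small slider 20 x 30 x 14 mm with the mark on top. Origin: middle of its underside
- lamp_cd: hollow-cathode lamp, glass on a black base, 37 mm across, 164 mm tall, standing loose behind the gauge. Origin: centre of its underside
- tube_50ml_0: 50 ml tube with blue cap, 34 mm across, 114 mm tall, standing loose behind the gauge. Origin: centre of its underside
- tube_50ml_1: 50 ml tube with blue cap, the same as the other, also standing behind the gauge. Origin: centre of its underside

How it is judged:
By the outcome, as a careful person would: the job done as asked, in the order asked, and still so for the second after the job is handed in, with the robot touching nothing.
It also fails if it takes over 48 s, if anything falls off the work surface, if the arm or the gripper's body presses on something with over 40 N, if the wrist force passes 120 N, or if a joint passes its speed limit or range.

## Working session

There is one attempt and no reset: what is moved stays moved. The work goes in short steps, Python scripts to look and compute and a tool call to move; the robot and the scene stay as the last step left them, time stands still between calls to the robot, and variables do not carry over. Pictures are saved under pics/ and viewed, at most 10 in all, crops included, and the job is handed in when it is done.

Besides the shell and the picture viewer there is one more tool, called after "Request:" as name([rows], argument=value, ...), one row to a line, values as JSON. apply_moves: Moves the arm, as the interface text tells. Its arguments: {"type":"object","properties":{"targets":{"type":"array"},"grip_force":{"type":"number"}},"required":["targets"]}

```bash
mkdir -p pics; cat > h.py <<'E'
import numpy as np,cv2
from bench import telemetry,snapshot,camera_params,order,arm
from scipy.spatial.transform import Rotation as R
def rot(q): return R.from_quat([q[1],q[2],q[3],q[0]]).as_matrix()
def save(n,f,crop=None,s=1):
    im=snapshot(n)[:,:,::-1]
    cv2.imwrite(f'pics/{f}_raw.png',im)
    if crop: x0,y0,x1,y1=crop; im=im[y0:y1,x0:x1]
    cv2.imwrite(f'pics/{f}.png',cv2.resize(im,None,fx=s,fy=s,interpolation=cv2.INTER_CUBIC))
E
python3 - <<'E'
from h import *
save('scene','sc');save('side','si')
for n in('scene','side','wrist'):print(camera_params(n))
o=telemetry.get_obs();print(o)
a=cv2.imread('pics/sc_raw.png');b=cv2.imread('pics/si_raw.png')
E
```

```text
{'K': array([[430.43013195,   0.        , 281.05861627],
       [  0.        , 430.43013195, 208.38274594],
       [  0.        ,   0.        ,   1.        ]]), 'origin': array([ 0.03902481, -0.40654945,  0.66564777]), 'orientation': array([ 0.82748695,  0.37123903, -0.16475291, -0.38768982])}
{'K': array([[442.87396251,   0.        , 285.86388101],
       [  0.        , 442.87396251, 208.55277596],
       [  0.        ,   0.        ,   1.        ]]), 'origin': array([ 0.3013068 , -0.69583186,  0.52580084]), 'orientation': array([ 0.85712614,  0.4945395 , -0.08296671, -0.11782183])}
{'K': array([[325.1922621 ,   0.        , 275.6522206 ],
       [  0.        , 325.1922621 , 211.67028115],
       [  0.        ,   0.        ,   1.        ]]), 'mount': array([[ 7.46591542e-05,  9.58910703e-01,  2.83708052e-01,
         7.97048033e-02],
       [ 9.99999220e-01, -4.25241861e-04,  1.17412909e-03,
         3.44473278e-04],
       [ 1.24652949e-03,  2.83707743e-01, -9.58909987e-01,
        -1.66003914e-01],
       [ 0.00000000e+00,  0.00000000e+00,  0.00000000e+00,
         1.00000000e+00]])}
{'clock': 0.1, 'joint_pos': array([-2.02813123e-01,  2.59249623e-01,  1.53595606e+00,  2.28755372e-05,
        1.34800589e+00, -2.02793609e-01]), 'joint_vel': array([ 0.00042554, -0.00175779, -0.00259858,  0.00242911, -0.00088084,
        0.00165825]), 'effort': array([ 2.99393134e-03, -4.38208973e+01, -2.84642941e+01,  7.21958186e-02,
        3.61894083e-02, -1.01468524e-04]), 'tool_pos': array([5.49514900e-01, 1.24371495e-04, 2.17918931e-01]), 'ee_rot': array([-6.82067226e-04,  7.07115242e-01,  7.07097857e-01, -4.36046438e-04]), 'ft_force': array([ 0.54810609, -0.1007324 ,  1.76630867]), 'moment': array([-0.01999143, -0.00027665,  0.02264788]), 'grip_force': 0.0, 'finger_gap': 0.09292225142972295}
```

View pics/sc.png

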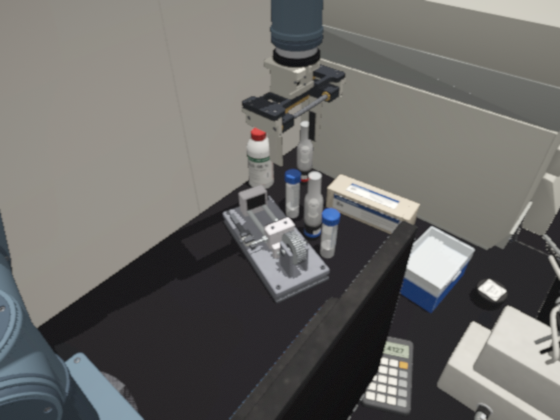

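View pics/si.png

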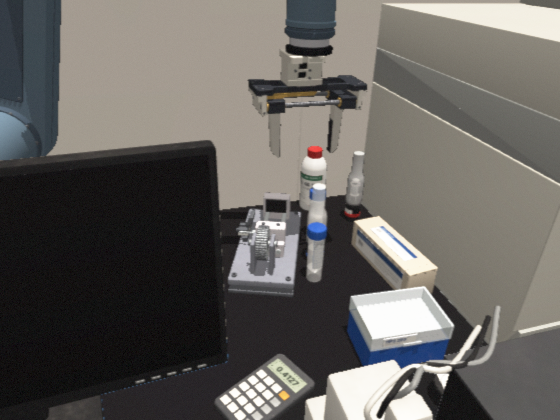

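The gauge is at about (275,245) in scene and (268,250) in side. The wheel is at its near end, the jaw is in the middle, and the anvil is at the far end. The lamp and tubes stand on its right (+x). I'll enlarge both views.

```bash
python3 - <<'E'
from h import *
a=cv2.imread('pics/sc_raw.png')[175:300,210:340];b=cv2.imread('pics/si_raw.png')[180:300,220:345]
f=lambda i,w:cv2.resize(i,(400,400 if 0 else int(i.shape[0]*400/i.shape[1])),interpolation=cv2.INTER_CUBIC)
a=f(a,0);b=f(b,0);h=min(len(a),len(b));m=np.hstack([a[:h],b[:h]]);print(m.shape)
cv2.imwrite('pics/m1.png',m)
E
```

```text
(384, 800, 3)
```

View pics/m1.png

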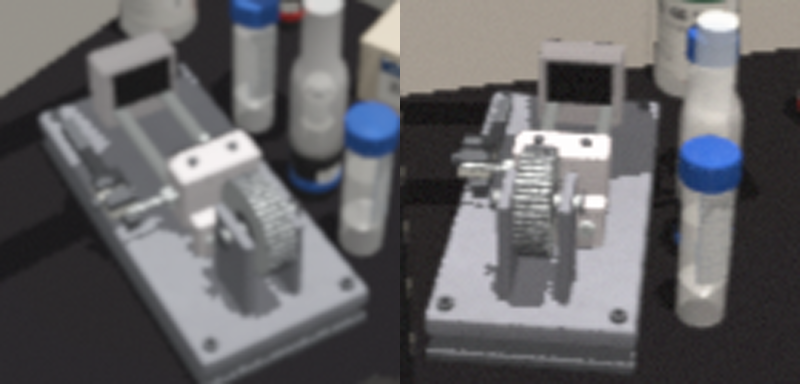

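The gauge is turned only slightly about z, and the pointer stands short of the flag's mark. I'll fit the pose from the plate corners in both views, with the plate height as a free parameter.

```bash
cat >> h.py <<'E'
def proj(n,P):
    c=camera_params(n);p=(np.atleast_2d(P)-c['origin'])@rot(c['orientation'])
    K=c['K'];return np.c_[K[0,2]+K[0,0]*p[:,0]/-p[:,2],K[1,2]+K[1,1]*p[:,1]/p[:,2]]
def wproj(o,P):
    c=camera_params('wrist');M=c['mount'];t=(np.atleast_2d(P)-o['tool_pos'])@rot(o['ee_rot'])
    p=(t-M[:3,3])@M[:3,:3];v=p*[1,-1,-1];r=np.hypot(v[:,0],v[:,1]);th=np.arctan2(r,v[:,2]);K=c['K']
    return K[:2,2]+K[0,0]*(th/r)[:,None]*v[:,:2]
def wray(o,uv):
    c=camera_params('wrist');M=c['mount'];d=(np.array(uv,float)-c['K'][:2,2])/c['K'][0,0];th=np.hypot(*d)
    v=np.r_[np.sin(th)*d/th,np.cos(th)]*[1,-1,-1];Rw=rot(o['ee_rot'])
    return o['tool_pos']+Rw@M[:3,3],Rw@M[:3,:3]@v
def wat(o,uv,z):
    a,d=wray(o,uv);return a+d*(z-a[2])/d[2]
def G(x,y,yaw,P):
    c,s=np.cos(yaw),np.sin(yaw);P=np.atleast_2d(P)
    return np.c_[x+c*P[:,0]-s*P[:,1],y+s*P[:,0]+c*P[:,1],P[:,2]]
E
python3 - <<'E'
from h import *
from scipy.optimize import least_squares
X,Y=.058,.125
sc=np.array([[205,372],[367,295],[42,118]])/3.077+[210,175]
si=np.array([[30,328],[235,330],[95,93],[257,100]])/3.2+[220,180]
C=np.array([[-X,-Y,0],[X,-Y,0],[-X,Y,0],[X,Y,0]])
def f(p):
    Q=C+[0,0,p[3]];W=G(*p[:3],Q)
    return np.r_[(proj('scene',W[:3])-sc).ravel(),(proj('side',W)-si).ravel()]
r=least_squares(f,[.5,-.05,0,.03],loss='soft_l1');p=r.x;print(p,np.round(r.fun,1))
W=G(*p[:3],[[0,-.088,.118],[0,-.088,.088],[0,.0,.084]])
print(W[0],((proj('scene',W)-[210,175])*3.077).round(),((proj('side',W)-[220,180])*3.2).round()+[400,0])
E
```

```text
[ 0.48719185  0.00724812 -0.36766629  0.0298316 ] [-0.  -1.1  1.1 -0.7 -1.3 -0.3 -2.  -1.4  0.3  2.7 -0.6  0.8  0.6  1.8]
[ 0.45556125 -0.07487073  0.118     ] [[260. 189.]
 [259. 224.]
 [190. 140.]] [[538. 157.]
 [538. 204.]
 [556. 127.]]
```

Request:
apply_moves([
  {"claw": 0, "linear": [0, 0, 0], "twist": -6.9},
  {"claw": 0, "linear": [0, 0, 0], "twist": -6.9},
  {"claw": 0, "linear": [0, 0, 0], "twist": -6.9},
  {"claw": 0, "linear": [0, 0, 0], "twist": -6.9},
  {"claw": 0, "linear": [0, 0, 0], "twist": -6.9},
], grip_force=10)

```text
clock: 0.52
tool_pos: [0.5497, 0.0001, 0.2182]
ee_rot: [-0.001, 0.463, 0.886, -0.0]
ft_force: [-0.6, 0.2, -0.9]
finger_gap: 0.0646
grip_force: 0.0
```

Request:
apply_moves([
  {"claw": 0, "linear": [0, 0, 0], "twist": -6.9},
  {"claw": 0, "linear": [0, 0, 0], "twist": -6.9},
  {"claw": 0, "linear": [0, 0, 0], "twist": -6.9},
  {"claw": 0, "linear": [0, 0, 0], "twist": -6.9},
  {"claw": 0, "linear": [0, 0, 0], "twist": -6.9},
])

```text
clock: 0.93
tool_pos: [0.5497, 0.0001, 0.2182]
ee_rot: [-0.001, 0.179, 0.984, 0.0]
ft_force: [0.7, -0.4, 0.1]
finger_gap: 0.0309
grip_force: 0.0
```

Request:
apply_moves([
  {"claw": 0, "linear": [20, -34, 0], "twist": 0},
  {"claw": 0, "linear": [20, -34, 0], "twist": 0},
  {"claw": 0, "linear": [20, -34, 30], "twist": 0},
  {"claw": 0, "linear": [0, 0, 20], "twist": 0},
  {"claw": 0, "linear": [0, 0, 0], "twist": 0},
])

```text
clock: 1.35
tool_pos: [0.4587, -0.0696, 0.1701]
ee_rot: [-0.003, 0.184, 0.983, 0.001]
ft_force: [-0.5, 0.6, 0.3]
finger_gap: 0.001
grip_force: 0.0
```

```bash
python3 - <<'E'
from h import *
o=telemetry.get_obs();print(o['tool_pos'],rot(o['ee_rot']).round(3),o['ft_force'],o['finger_gap'],o['joint_pos'])
import pickle;pickle.dump(o,open('o1','wb'));save('wrist','w1',None,1.4)
save('side','s1')
E
```

```text
[ 0.45867762 -0.06962614  0.17011491] [[-0.933  0.361 -0.006]
 [ 0.361  0.933  0.003]
 [ 0.007  0.    -1.   ]] [-0.48312879  0.60635033  0.28052171] 0.001027526593956376 [-3.91760082e-01  1.49299836e-01  1.79965239e+00 -6.09060653e-05
  1.19962013e+00 -1.59329623e+00]
```

View pics/w1.png

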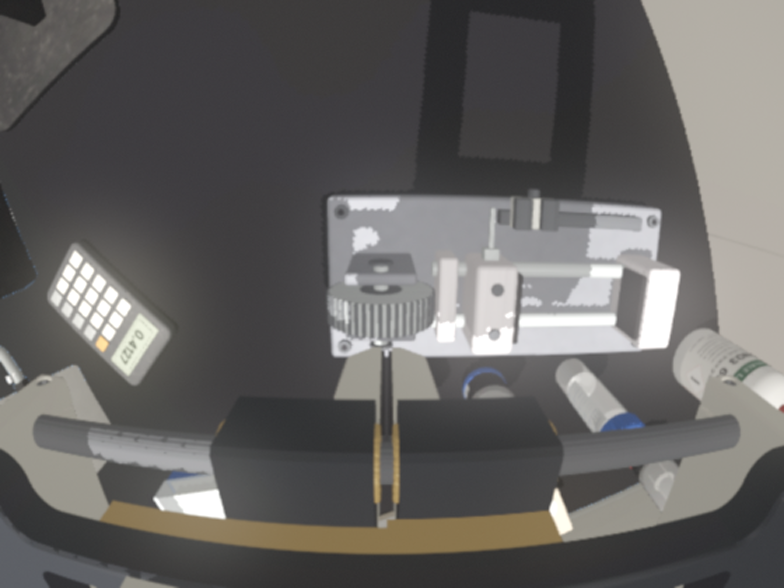

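The wrist view looks along the gauge. The wheel is at (381,310), the pointer tip at (492,210), and the white mark at (537,213). I'll check the fit against this view.

```bash
python3 - <<'E'
from h import *
from scipy.optimize import least_squares
import pickle;o=pickle.load(open('o1','rb'))
# plate corners ul, ll, ur, lr(anvil side) in wrist, plate z ~ .0298
C=np.array([[-.058,-.125],[.058,-.125],[-.058,.125],[.058,.125]])
uv=np.array([[328,196],[333,356],[661,209],[655,352]])/1.4
f=lambda p:(wproj(o,G(*p[:3],np.c_[C,np.full(4,p[3])]))-uv).ravel()
r=least_squares(f,[.487,.007,-.367,.03]);p=r.x;print(p,r.fun.round(1))
for q in(p,[.4872,.0072,-.3677]):
    print((wproj(o,G(*q[:3],[[0,-.088,.118],[-.009,-.088,.118],[.009,-.088,.118],[0,-.118,.088],[0,-.058,.088],[-.028,.107,.084],[.028,.107,.084]]))*1.4).round())
a=wat(o,np.array([492,212])/1.4,.062);b=wat(o,np.array([537,213])/1.4,.057);y=p[2]
print(a,b,(b-a)@[-np.sin(y),np.cos(y),0],[ (v-[p[0],p[1],0])@[-np.sin(y),np.cos(y),0] for v in(a,b)])
im=cv2.imread('pics/w1_raw.png')[120:190,320:400];cv2.imwrite('pics/c1.png',cv2.resize(im,None,fx=8,fy=8,interpolation=cv2.INTER_CUBIC))
E
```

```text
[ 0.48756229  0.01319977 -0.36546473  0.03528523] [ 0.2 -0.2  0.6  1.7  4.1 -1.4 -5.4 -0.9]
[[384. 320.]
 [384. 303.]
 [384. 336.]
 [332. 303.]
 [437. 303.]
 [681. 258.]
 [668. 338.]]
[[373. 323.]
 [373. 306.]
 [373. 339.]
 [322. 305.]
 [427. 305.]
 [674. 261.]
 [661. 341.]]
[0.43313537 0.01066167 0.062     ] [0.4444076  0.03962129 0.057     ] 0.03107556618298808 [np.float64(-0.021821748115978243), np.float64(0.009253818067009836)]
```

View pics/c1.png

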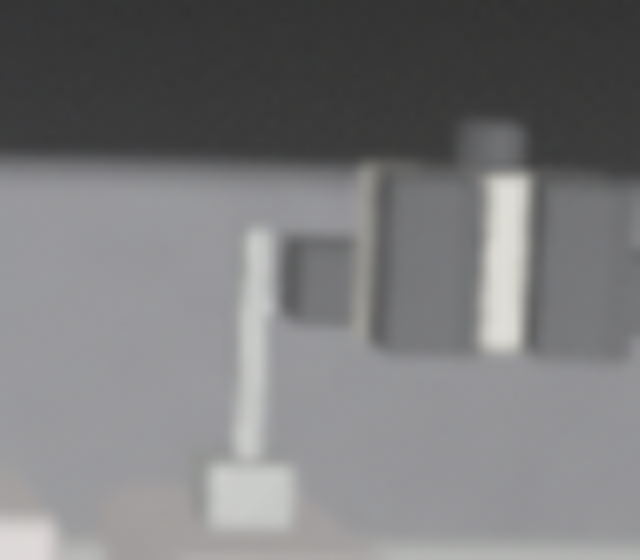

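The pointer is about 30 mm short of the mark, so the wheel needs about 112 mm of stroke. The closed tip is about 22 mm long along the stroke. I'll do one stroke first and measure it.

Request:
apply_moves([
  {"claw": 0, "linear": [2.5, -9, 25], "twist": 0},
  {"claw": 0, "linear": [0, 0, 20], "twist": 0},
  {"claw": 0, "linear": [0, 0, 6], "twist": 0},
  {"claw": 0, "linear": [0, 0, 6], "twist": 0},
  {"claw": 0, "linear": [0, 0, 0], "twist": 0},
])

```text
clock: 1.87
tool_pos: [0.4576, -0.077, 0.1168]
ee_rot: [0.0, 0.182, 0.983, 0.0]
ft_force: [-2.4, 0.7, 4.3]
finger_gap: 0.0003
grip_force: 1.9
```

Request:
apply_moves([
  {"claw": 0, "linear": [0, 6, 0], "twist": 0},
  {"claw": 0, "linear": [0, 6, 0], "twist": 0},
  {"claw": 0, "linear": [0, 6, 0], "twist": 0},
  {"claw": 0, "linear": [0, 0, 0], "twist": 0},
])

```text
clock: 2.2
tool_pos: [0.4642, -0.0592, 0.117]
ee_rot: [0.001, 0.182, 0.983, 0.0]
ft_force: [-1.0, -0.1, -0.3]
finger_gap: 0.0002
grip_force: 0.0
```

Request:
apply_moves([
  {"claw": 0, "linear": [0, 0, -12], "twist": 0},
  {"claw": 0, "linear": [0, -18, 0], "twist": 0},
  {"claw": 0, "linear": [0, 0, 0], "twist": 0},
])

```text
clock: 2.45
tool_pos: [0.457, -0.0783, 0.1291]
ee_rot: [0.001, 0.182, 0.983, -0.0]
ft_force: [-0.3, -0.2, 0.0]
finger_gap: 0.0002
grip_force: 0.0
```

```bash
cat > m.py <<'E'
from h import *
import sys,pickle
o=telemetry.get_obs();f=sys.argv[1];pickle.dump(o,open('o_'+f,'wb'));save('wrist',f,None,1.4);print(o['tool_pos'],o['clock'])
E
python3 m.py w2
```

```text
[ 0.45704919 -0.07828505  0.12905913] 2.45
```

View pics/w2.png

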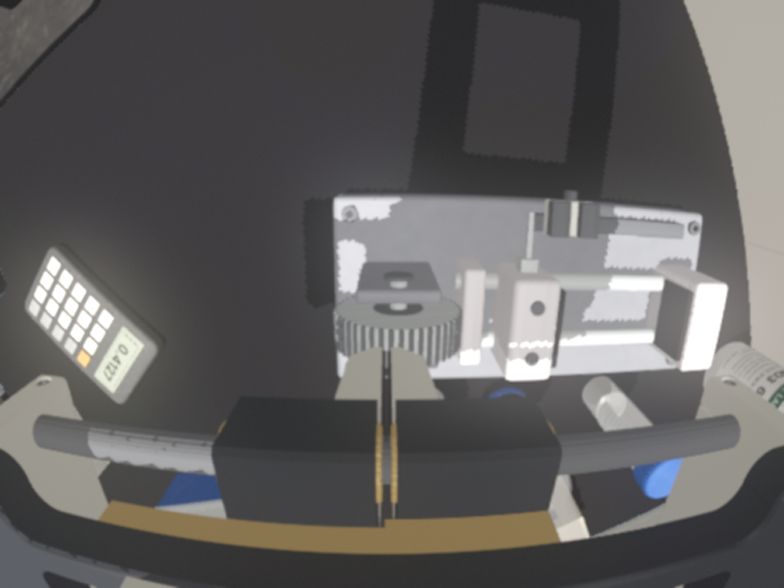

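The pointer is now at (531,215) and the mark at (571,218). The first press was too light (z 0.117) and sat too far to +y, because the first row fell short of its target. I'll correct both and stroke again.

Request:
apply_moves([
  {"claw": 0, "linear": [4, -3.5, 0], "twist": 0},
  {"claw": 0, "linear": [0, 0, 9], "twist": 0},
  {"claw": 0, "linear": [0, 0, 7], "twist": 0},
  {"claw": 0, "linear": [0, 0, 0], "twist": 0},
])

```text
clock: 2.83
tool_pos: [0.452, -0.0791, 0.1117]
ee_rot: [0.0, 0.182, 0.983, -0.0]
ft_force: [-0.8, -0.2, 9.3]
finger_gap: 0.0006
grip_force: 4.8
```

Request:
apply_moves([
  {"claw": 0, "linear": [0, 6, 0], "twist": 0},
  {"claw": 0, "linear": [0, 6, 0], "twist": 0},
])

```text
clock: 3.0
tool_pos: [0.4563, -0.0683, 0.1125]
ee_rot: [0.0, 0.182, 0.983, -0.001]
ft_force: [-1.7, -2.0, 8.9]
finger_gap: 0.0004
grip_force: 4.5
```

Request:
apply_moves([
  {"claw": 0, "linear": [0, 6, 0], "twist": 0},
  {"claw": 0, "linear": [0, 0, 0], "twist": 0},
])

```text
clock: 3.17
tool_pos: [0.4589, -0.0615, 0.1125]
ee_rot: [0.001, 0.182, 0.983, 0.0]
ft_force: [-0.4, 2.5, 8.7]
finger_gap: 0.0007
grip_force: 4.1
```

Request:
apply_moves([
  {"claw": 0, "linear": [0, 0, -16], "twist": 0},
  {"claw": 0, "linear": [0, -18, 0], "twist": 0},
  {"claw": 0, "linear": [0, 0, 0], "twist": 0},
])

```text
clock: 3.42
tool_pos: [0.4516, -0.08, 0.1281]
ee_rot: [0.0, 0.182, 0.983, -0.0]
ft_force: [0.2, -0.3, -0.2]
finger_gap: 0.0005
grip_force: 0.0
```

```bash
python3 m.py w3; python3 - <<'E'
from h import *
im=cv2.imread('pics/w3_raw.png')[120:290,220:420];cv2.imwrite('pics/c3.png',cv2.resize(im,None,fx=3.5,fy=3.5,interpolation=cv2.INTER_CUBIC))
E
```

```text
[ 0.45155932 -0.08004241  0.12807967] 3.4167
```

View pics/c3.png

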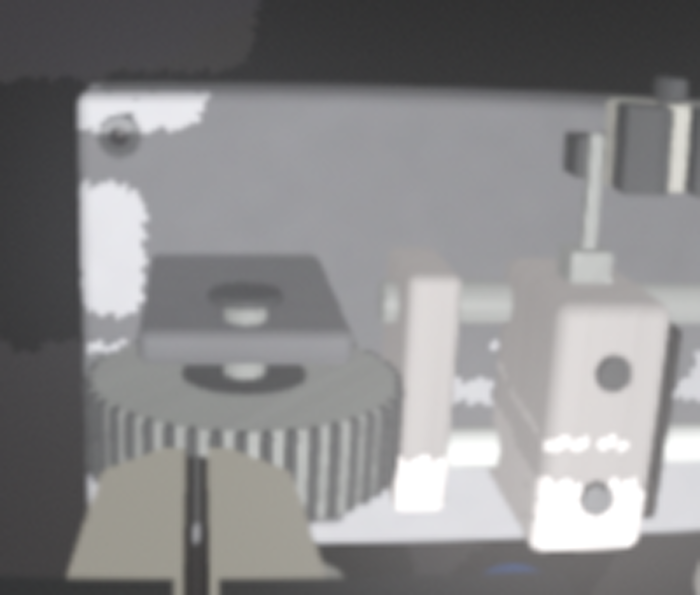

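Good contact at 8–9 N. In raw pixels the pointer is at (390.3,163) and the mark at (414.3,163).

```bash
cat > gap.py <<'E'
from h import *
import pickle,sys
f=sys.argv[1];u=list(map(float,sys.argv[2:]));o=pickle.load(open(f,'rb'))
a=wat(o,u[:2],.062);b=wat(o,u[2:],.057);y=-.3655;print(((b-a)@[-np.sin(y),np.cos(y),0])*1000)
E
python3 gap.py o1 352.2 151 383.1 152.5;python3 gap.py o_w2 379.3 154 407.9 155; python3 gap.py o_w3 390.3 163 414.3 163
```

```text
29.9665446853973
25.532181947990978
22.278252556821215
```

Request:
apply_moves([
  {"claw": 0, "linear": [0, 0, 9], "twist": 0},
  {"claw": 0, "linear": [0, 0, 7], "twist": 0},
  {"claw": 0, "linear": [0, 0, 0], "twist": 0},
  {"claw": 0, "linear": [0, 6, 0], "twist": 0},
  {"claw": 0, "linear": [0, 6, 0], "twist": 0},
])

```text
clock: 3.88
tool_pos: [0.4566, -0.0683, 0.1122]
ee_rot: [0.0, 0.182, 0.983, -0.001]
ft_force: [-1.0, -2.6, 10.4]
finger_gap: 0.0004
grip_force: 4.7
```

Request:
apply_moves([
  {"claw": 0, "linear": [0, 6, 0], "twist": 0},
  {"claw": 0, "linear": [0, 0, 0], "twist": 0},
  {"claw": 0, "linear": [0, 0, -16], "twist": 0},
  {"claw": 0, "linear": [0, -18, 0], "twist": 0},
  {"claw": 0, "linear": [0, 0, 0], "twist": 0},
])

```text
clock: 4.3
tool_pos: [0.4514, -0.0797, 0.1276]
ee_rot: [-0.0, 0.182, 0.983, -0.0]
ft_force: [0.7, -0.4, -0.2]
finger_gap: 0.0003
grip_force: 0.0
```

Request:
apply_moves([
  {"claw": 0, "linear": [0, 0, 9], "twist": 0},
  {"claw": 0, "linear": [0, 0, 7], "twist": 0},
  {"claw": 0, "linear": [0, 0, 0], "twist": 0},
  {"claw": 0, "linear": [0, 6, 0], "twist": 0},
  {"claw": 0, "linear": [0, 6, 0], "twist": 0},
])

```text
clock: 4.72
tool_pos: [0.4565, -0.0681, 0.112]
ee_rot: [0.0, 0.182, 0.983, -0.0]
ft_force: [-1.1, -1.3, 9.8]
finger_gap: 0.0004
grip_force: 4.8
```

Request:
apply_moves([
  {"claw": 0, "linear": [0, 6, 0], "twist": 0},
  {"claw": 0, "linear": [0, 0, 0], "twist": 0},
  {"claw": 0, "linear": [0, 0, -16], "twist": 0},
  {"claw": 0, "linear": [0, -18, 0], "twist": 0},
  {"claw": 0, "linear": [0, 0, 0], "twist": 0},
])

```text
clock: 5.13
tool_pos: [0.4513, -0.0796, 0.1273]
ee_rot: [-0.001, 0.182, 0.983, -0.0]
ft_force: [-0.6, 0.3, 0.1]
finger_gap: 0.0005
grip_force: 0.0
```

```bash
python3 m.py w4; python3 - <<'E'
from h import *
im=cv2.imread('pics/w4_raw.png')[120:220,340:460];cv2.imwrite('pics/c4.png',cv2.resize(im,None,fx=6,fy=6,interpolation=cv2.INTER_CUBIC))
E
```

```text
[ 0.45126763 -0.07955023  0.12734695] 5.1333
```

View pics/c4.png

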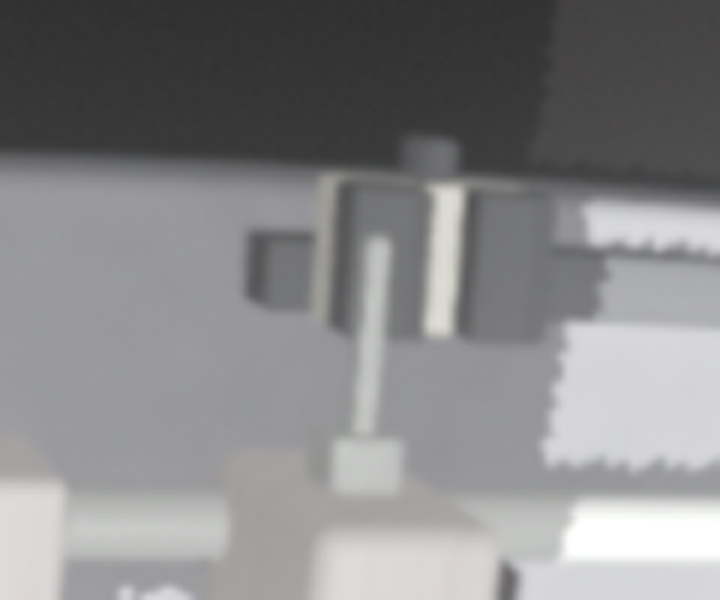

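The pointer is now over the left plate at crop (378,255), and the mark is at (444,255).

```bash
python3 gap.py o_w4 403 162.5 414 162.5
```

```text
11.545247162262713
```

Request:
apply_moves([
  {"claw": 0, "linear": [0, 0, 9], "twist": 0},
  {"claw": 0, "linear": [0, 0, 7], "twist": 0},
  {"claw": 0, "linear": [0, 0, 0], "twist": 0},
  {"claw": 0, "linear": [0, 6, 0], "twist": 0},
  {"claw": 0, "linear": [0, 6, 0], "twist": 0},
])

```text
clock: 5.6
tool_pos: [0.4564, -0.0681, 0.112]
ee_rot: [0.0, 0.182, 0.983, -0.0]
ft_force: [-2.2, -2.4, 10.6]
finger_gap: 0.0006
grip_force: 4.8
```

Request:
apply_moves([
  {"claw": 0, "linear": [0, 6, 0], "twist": 0},
  {"claw": 0, "linear": [0, 0, 0], "twist": 0},
  {"claw": 0, "linear": [0, 0, -16], "twist": 0},
  {"claw": 0, "linear": [0, -18, 0], "twist": 0},
  {"claw": 0, "linear": [0, 0, 0], "twist": 0},
])

```text
clock: 6.02
tool_pos: [0.4514, -0.0796, 0.1275]
ee_rot: [-0.0, 0.182, 0.983, -0.0]
ft_force: [-0.2, 0.2, -0.1]
finger_gap: 0.0003
grip_force: 0.0
```

Request:
apply_moves([
  {"claw": 0, "linear": [0, 0, 9], "twist": 0},
  {"claw": 0, "linear": [0, 0, 7], "twist": 0},
  {"claw": 0, "linear": [0, 0, 0], "twist": 0},
  {"claw": 0, "linear": [0, 6, 0], "twist": 0},
  {"claw": 0, "linear": [0, 6, 0], "twist": 0},
])

```text
clock: 6.43
tool_pos: [0.4565, -0.0681, 0.1119]
ee_rot: [0.0, 0.182, 0.983, -0.0]
ft_force: [-2.0, -2.4, 8.9]
finger_gap: 0.0008
grip_force: 4.8
```

Request:
apply_moves([
  {"claw": 0, "linear": [0, 0, 0], "twist": 0},
  {"claw": 0, "linear": [0, 0, -30], "twist": 0},
  {"claw": 0, "linear": [0, 40, 0], "twist": 0},
  {"claw": 0, "linear": [0, 40, 0], "twist": 0},
  {"claw": 0, "linear": [0, 0, 0], "twist": 0},
])

```text
clock: 6.85
tool_pos: [0.4857, 0.0126, 0.1412]
ee_rot: [-0.0, 0.181, 0.984, 0.002]
ft_force: [-1.0, -0.4, -0.1]
finger_gap: 0.0006
grip_force: 0.0
```

```bash
python3 m.py w5; python3 - <<'E'
from h import *
im=cv2.imread('pics/w5_raw.png')[110:210,220:340];cv2.imwrite('pics/c5.png',cv2.resize(im,None,fx=6,fy=6,interpolation=cv2.INTER_CUBIC))
E
```

```text
[0.48566088 0.0125728  0.1411597 ] 6.85
```

View pics/c5.png

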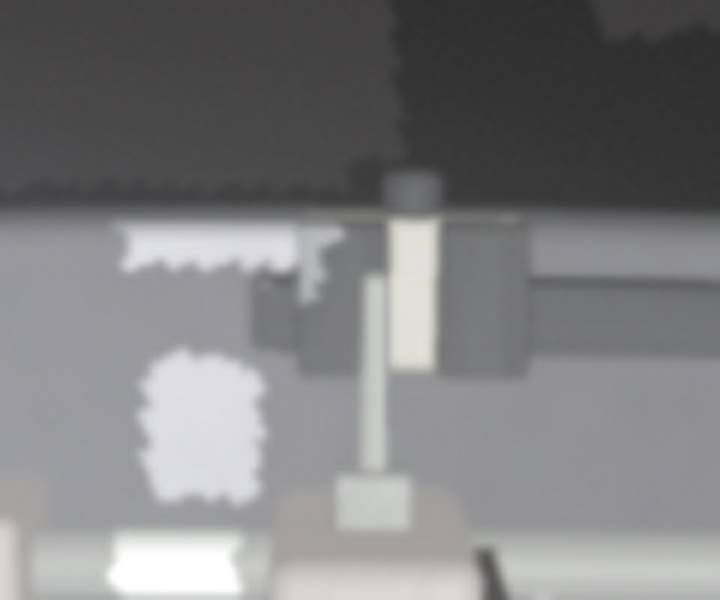

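The mark spans 388–437, centre 413 (8.2 px/mm), and the pointer is at 375. About 4.8 mm remains, so I'll do one more full stroke.

Request:
apply_moves([
  {"claw": 0, "linear": [0, -35, 0], "twist": 0},
  {"claw": 0, "linear": [0, -35, 0], "twist": 0},
  {"claw": 0, "linear": [0, -22, 14], "twist": 0},
  {"claw": 0, "linear": [0, 0, 0], "twist": 0},
  {"claw": 0, "linear": [0, 0, 0], "twist": 0},
])

```text
clock: 7.32
tool_pos: [0.4501, -0.0795, 0.1266]
ee_rot: [-0.002, 0.184, 0.983, 0.001]
ft_force: [-0.1, 1.3, -0.8]
finger_gap: 0.0005
grip_force: 0.0
```

Request:
apply_moves([
  {"claw": 0, "linear": [0, 0, 8], "twist": 0},
  {"claw": 0, "linear": [0, 0, 7], "twist": 0},
  {"claw": 0, "linear": [0, 0, 0], "twist": 0},
  {"claw": 0, "linear": [0, 6, 0], "twist": 0},
  {"claw": 0, "linear": [0, 6, 0], "twist": 0},
])

```text
clock: 7.73
tool_pos: [0.4568, -0.0679, 0.1137]
ee_rot: [0.001, 0.182, 0.983, -0.001]
ft_force: [-1.9, -1.9, 7.1]
finger_gap: 0.0004
grip_force: 3.8
```

Request:
apply_moves([
  {"claw": 0, "linear": [0, 6, 0], "twist": 0},
  {"claw": 0, "linear": [0, 0, 0], "twist": 0},
  {"claw": 0, "linear": [0, 0, 0], "twist": 0},
  {"claw": 0, "linear": [0, 0, -30], "twist": 0},
  {"claw": 0, "linear": [0, 0, 0], "twist": 0},
])

```text
clock: 8.15
tool_pos: [0.4606, -0.062, 0.1464]
ee_rot: [0.003, 0.181, 0.983, -0.0]
ft_force: [1.2, -0.8, 0.3]
finger_gap: 0.0005
grip_force: 0.0
```

Request:
apply_moves([
  {"claw": 0, "linear": [0, 35, 0], "twist": 0},
  {"claw": 0, "linear": [0, 35, 0], "twist": 0},
  {"claw": 0, "linear": [0, 0, 0], "twist": 0},
  {"claw": 0, "linear": [0, 0, 0], "twist": 0},
])

```text
clock: 8.48
tool_pos: [0.4834, 0.0051, 0.1427]
ee_rot: [-0.0, 0.18, 0.984, 0.0]
ft_force: [-0.7, 0.3, -0.6]
finger_gap: 0.0005
grip_force: 0.0
```

```bash
python3 m.py w6; python3 - <<'E'
from h import *
im=cv2.imread('pics/w6_raw.png')[110:210,220:340];cv2.imwrite('pics/c6.png',cv2.resize(im,None,fx=6,fy=6,interpolation=cv2.INTER_CUBIC))
E
```

```text
[0.48339943 0.00513609 0.14273501] 8.4833
```

View pics/c6.png

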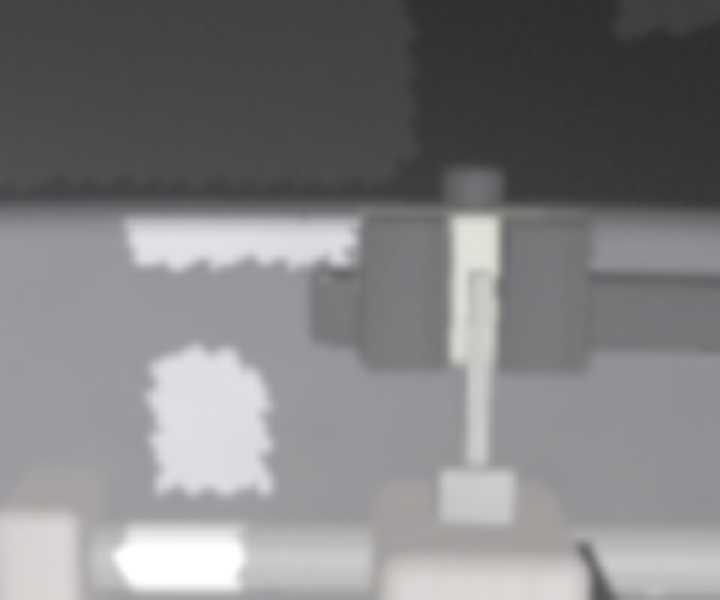

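The pointer now stands inside the white mark: tip at 481, mark centre about 474. That is about 0.4 mm past the middle after parallax. I'll move the camera squarely over it and measure numerically.

Request:
apply_moves([
  {"claw": 0, "linear": [0, 17, 0], "twist": 0},
  {"claw": 0, "linear": [0, 0, 0], "twist": 0},
  {"claw": 0, "linear": [0, 0, 0], "twist": 0},
])

```text
clock: 8.78
tool_pos: [0.4891, 0.0185, 0.143]
ee_rot: [-0.0, 0.182, 0.983, -0.0]
ft_force: [-0.5, 0.4, 0.5]
finger_gap: 0.0005
grip_force: 0.0
```

```bash
python3 m.py w7; python3 - <<'E'
from h import *
im=cv2.imread('pics/w7_raw.png').astype(int)
for r in (148,150,152,154,156,160,164,168,172,176,180):print(r,im[r,265:293].sum(1)//3)
E
```

```text
[0.4890796  0.01847387 0.14304688] 8.7833
148 [186 186 186 187 187 188 186 183 182 182 191 233 255 255 247 224 221 220
 210 164 121 115 116 117 118 118 118 119]
150 [186 187 187 188 188 188 186 183 182 181 178 185 211 220 221 221 221 220
 210 165 123 116 117 118 117 119 119 120]
152 [186 187 188 187 188 188 186 183 182 181 176 184 209 218 219 219 219 219
 210 165 124 117 117 118 118 119 120 120]
154 [187 188 187 188 188 188 186 182 175 155 146 175 205 204 193 190 192 201
 204 165 125 117 118 118 118 120 120 121]
156 [187 187 188 187 188 188 186 180 169 155 144 173 203 204 200 200 200 201
 204 166 126 118 118 118 119 120 121 121]
160 [148 138 134 128 127 139 151 141 126 121 132 173 201 196 197 199 200 202
 203 167 128 119 118 119 120 121 122 122]
164 [122 122 123 123 123 123 122 120 120 121 133 172 201 197 198 199 201 204
 203 159 122 119 119 120 121 121 122 121]
168 [122 123 123 124 124 125 123 121 120 122 132 167 194 191 194 198 200 200
 196 156 123 120 120 121 121 122 123 123]
172 [153 148 149 148 148 148 147 148 148 147 148 149 149 159 186 198 197 175
 154 149 148 148 147 148 147 147 146 146]
176 [181 157 151 151 151 151 151 150 150 150 150 150 148 158 185 198 197 172
 153 149 149 149 148 148 148 148 148 148]
180 [163 154 151 151 151 150 150 151 150 150 151 150 151 163 187 198 197 172
 152 148 149 148 149 149 148 148 148 148]
```

By the numbers, the mark's centre is at column 280.0 and the pointer at 280.0–280.3, so the offset is within about 0.25 mm. I'll lift clear and hand in.

Request:
apply_moves([
  {"claw": 0, "linear": [0, 0, -30], "twist": 0},
  {"claw": 0, "linear": [0, 0, -30], "twist": 0},
  {"claw": 0, "linear": [0, 0, -10], "twist": 0},
  {"claw": 0, "linear": [0, 0, 0], "twist": 0},
  {"claw": 0, "linear": [0, 0, 0], "twist": 0},
])

```text
clock: 9.25
tool_pos: [0.4893, 0.0182, 0.2132]
ee_rot: [0.0, 0.183, 0.983, -0.0]
ft_force: [-0.3, 0.1, 0.3]
finger_gap: 0.0005
grip_force: 0.0
```

```bash
python3 -c "
from h import *
print(telemetry.get_obs()['tool_pos'],order.sign_off())"
```

```text
the job is handed in; nothing more can be done
[0.48927894 0.01822736 0.21315562] None
```

The job is handed in at about 9 s: I moved the jaw with the wheel alone, the pointer stands within about 0.3 mm of the middle of the white mark by the last wrist-camera measurement, and the fingers finished well clear above the gauge.

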